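Send a print-cooling tray home and lock it with the lift-gate lever

ROBOT

A 6-joint arm with a two-finger parallel gripper is mounted at the origin on the work surface. World frame = base frame: x ahead of the robot, y to its left, z up, the work surface at z = 0. Lengths are in m, angles in rad, forces in N, time in s.
With the tool pointing down it reaches from about 0.425 to 0.95 m from the base axis. Payload 3.5 kg.
Tool frame: the origin (TCP) lies at the very end of the fingers, on their centre line; the grasp point (between the pads) lies 19 mm behind it; z points along the fingers, y is the line along which they close (so a half turn about z gives the same grasp; the last joint's range is limited). The gripper opens to 85 mm and grips with 20 to 120 N. Pads are 22 mm wide; open, the fingers measure 114 mm over their backs; the gripper's body (76 mm by 85 mm) begins 54 mm behind the grasp point. The pads swing forward as they close: fully open they stand 13 mm farther back than shut.
Start: joints at [-1.403, 0.286, 1.577, -0, 1.279, -0.15], TCP at [0.211, -0.641, 0.231] pointing down, gripper open.
Joint ranges: [-2.77, 2.77], [-0.9, 2.22], [0.21, 2.48], [-1.53, 4.67], [0.24, 2.81], [-2.84, 2.84]. Speed limits (rad/s): [2.79, 2.79, 3.14, 3.14, 3.14, 3.14].

INTERFACE

Orientations are given as a unit quaternion [x, y, z, w].
In Python, from plant import get_state, read_camera, sign_off, recognise gives the robot as it stands.
- The arm moves only by the tool arm_command, never from a script. Its argument "steps" is a list of rows, each an object with "translation": the shift along the tool's x, y, z scaled (see below), a list of three; "twist": the turn, a rotation vector about the tool's x, y, z scaled (see below), a list of three; "fingers": the opening, from -1 (shut) to 1 (fully open). In form: [{"translation": [x, y, z], "twist": [rx, ry, rz], "fingers": fingers}, ...]. A call has 1 to 5 rows; each row is the pose to reach, as a shift and turn from the pose commanded when the call began, along the tool's axes at that moment; what a row does not reach only later rows make up. The controller multiplies each number of a shift by 75 cm and each number of a turn by 60 degrees. A row lasts 1/8 s, in which the tool goes at most 62.5 mm and 10.7 degrees, less where a joint would pass 70% of its speed; a pose out of reach is approached as far as the arm can. A call with a number of a shift or a turn outside -1 to 1 is refused whole. A call with a gripper value outside its range is refused whole. The fingers move at their own pace and stop on an object; "grip_force" is the grip in N (left out, the last holds). Time passes only in rows, so rows that repeat a pose let the fingers close. It gives the time, the measured TCP pose, the force, the opening and the grip force at its end, in the units of the state.
- get_state(): the state, without advancing time (a new reading comes with each control period).
- read_camera(name): name is "scene" or "top"; returns a dict with "pixels" (384x512x3 uint8, red, green, blue), "K" (3x3 intrinsics, pixels), "R" (3x3) and "t" (3): a world point X has camera coordinates R X + t. Camera axes: x right, y down, z forward; pixel columns grow to the right and rows downward; lengths in m; the calibration is good to about 2 mm. A picture is of the moment at which its call begins. There is no depth.
- sign_off(): hands the job in; it is judged then, once.
Trained networks look in a picture, given as the dict that the camera call returned (one of the last four; its "shot" number tells which), for a name from the list of things; names that differ only in an ending like _2 or _b are one class to them, and where a whole thing is asked for, a point or a joint stands for the part that bears it (a point fixed in the world has none). Each returns a list of dicts, best first, with "conf" (0 to 1); they miss things now and then, are a little off and sometimes report something else, mostly with a low value. They report only what shows in the picture. A call takes as long as a camera call. They do not tell look-alikes from the thing itself.
- recognise(picture, query): "point" ([row, column] in pixels, amid what is visible of it).
The state is a dict: "time": time; "qpos": joint angles; "dq": joint speeds; "joint_efforts": joint torques, N m; "eef_pos": TCP position; "tcp_rot": TCP orientation; "contact_force": force on the tool from outside, world axes, zero at the start; "wrist_torque": the same for the moment, N m; "opening": opening from 0.0 (shut) to 1.0 (fully open); "finger_force": force on a finger pad.
Only numpy, scipy, OpenCV 4.12 (cv2) and the standard library are available. Lean on these libraries where they do the work, as an engineer would, in place of code of your own. Each camera call takes 0.05 s, during which the arm holds its last target. There are 200 camera calls.

TASK

The tray of the print-cooling dock has been left pulled out and locked on its slides. Press the red release button so that the catch lets go, push the tray fully home with the orange bracket still standing on it, then lift the black-knobbed lever out of its green notch, carry it across the gate and let it down fully into the red notch. Do not knock or shift the other things lying around.

Things in the scene. Friction and masses are not known exactly. Their poses are not given: they have to be found in the camera images.
- dock: White low bench dock that cools build plates, fixed, turned up to 0.2 rad. Origin: on the table, middle of the tray opening in its front face; x points into the dock (away from the robot), y to the left seen from the robot, z up. In mm: right wing y -175 to -123, top 50 high; left wing y 125 to 255, top 36; fan housing at x 215 to 300, 110 high.
- tray (a joint): Build tray on telescopic slides, m: 0 = fully home (hard stop); about 0.13 = out towards the robot (dock's -x), locked by the catch, as at the start. Return spring 24 N/m, slide friction 1.5 N: once let go it glides in at up to 0.1 m/s and stops by itself about 60 mm short of home; pushing it the rest takes under 4 N.
- tray_front (a point): Middle of the top edge of the outer (robot side) face of the tray's white front panel, moving with the tray. Panel 200 mm wide, 12 mm thick, top 72 mm and lower edge 12 mm above the table; the face looks along the dock's -x. With the tray home this point is at x -17, y 0 mm in the dock's frame.
- tray_deck (a point): Middle of the top of the tray's dark deck (205 mm deep, 190 mm wide), 46 mm above the table, moving with the tray; axes as the dock's.
- release (a joint): Travel of the red release button, m: 0 up, 0.010 fully down. Spring: 1.75 N to start, 5.25 N fully down. The catch lets the tray go at about 0.006; hold it down for about half a second, until the tray has moved 25 mm. It springs back up.
- release_top (a point): Middle of the top of the red release button, 28 mm across in a black collar 40 mm across, on the right wing; 75 mm above the table when up; at x 20, y -145 mm in the dock's frame. Pressed straight down.
- lever (a joint): Swing of the lever about its upright axis, rad: 0 = green (free) notch, as at the start; 0.80 = red (locked) notch. Grows as the knob goes to the dock's right (-y), anticlockwise seen from above. At angle q the arm points from the pivot along (-cos(q-0.4), -sin(q-0.4)) in the dock's frame. Down in a notch it can swing only about 0.03 rad.
- lever_lift (a joint): Lift of the lever, rad: 0 = down in a notch, 0.24 = stop (knob 39 mm up). It clears the land between the notches above 0.14 (knob 23 mm up); 0.18 (30 mm up) is comfortable. Spring and weight press it down, about 3 N at the knob. At the red notch a pin under the arm enters a slot in the tray's rail: it goes down only with the tray home within 3 mm.
- lever_knob (a point): Centre of the top of the lever's black upright cylindrical knob, 26 mm across, 48 mm tall, on the end of the steel arm, 165 mm from the pivot. Top 159 mm above the table when down. Printer's frame: x 8, y 204 mm in the green notch, x 8, y 76 mm in the red one. It turns and tilts with the lever (lifting leans its top towards the pivot).
- lever_pivot (a point): Where the lever's upright swing axis and level lift axis cross: fixed, 105 mm above the table, at x 160, y 140 mm in the dock's frame. The arm (10 mm wide, 12 mm tall) is level at this height when down.
- notch_green (a point): Middle of the floor of the green-marked (free) notch in the upright dark gate plate, 99 mm above the table. The plate, 10 mm thick, at x 50 to 60, y 77 to 203 mm of the dock's frame, has a window that the arm passes through; its top is 154 mm high, and a land 14 mm above the notch floors parts the two notches.
- notch_red (a point): Middle of the floor of the red-marked (locked) notch of the gate plate, 88 mm to the right (dock's -y) of the green one, 99 mm above the table.
- bracket: Loose orange printed bracket, base 55 x 50 mm, 8 mm thick, with an upright 48 mm high at its +x end; 60 g. It stands on the tray's deck and rides along. Origin: middle of its underside.
- jar: Clear screw-top jar, 36 mm across, 45 mm tall, blue cap, standing on the dock's right wing behind the release button. Origin: middle of its foot. Bystander.
- cutters: Red-handled flush cutters, 125 mm long, 14 mm high, lying on the table near the left front of the dock; x axis from handles to jaws. Bystander.
- scraper: Spatula-shaped plate scraper lying flat on the table to the right. Bystander.
- spool: Cardboard spool of blue filament lying flat, 200 mm across, 64 mm high, on the table to the right. Bystander.
- bin: Red open bin, 140 x 200 x 70 mm high, on the table to the left. Bystander.
- cleaner: White bottle, 64 mm across, 170 mm tall, on the table to the left. Bystander.
There are look-alikes about, which are no part of the job. There is more than one size of the bracket; the one meant has the size given above.

How it is judged:
By the outcome, as a careful person would: the job done as asked, in the order asked, and still so for the second after the job is handed in, with the robot touching nothing.
It also fails if it takes over 58 s, if anything falls off the work surface, if the arm or the gripper's body presses on something with over 40 N, if the wrist force passes 120 N, or if a joint passes its speed limit or range.

## Working session

There is one attempt and no reset: what is moved stays moved. The work goes in short steps, Python scripts to look and compute and a tool call to move; the robot and the scene stay as the last step left them, time stands still between calls to the robot, and variables do not carry over. Pictures are saved under pics/ and viewed, at most 10 in all, crops included, and the job is handed in when it is done.

Besides the shell and the picture viewer there is one more tool, called after "Request:" by a JSON object that holds its "name" and its "arguments", one argument or row to a line. arm_command: Moves the arm, as the interface text tells. Shifts and turns lie within -1 to 1; 1 stands for 75 cm of shift or 60 degrees of turn. Its arguments: {"type":"object","properties":{"steps":{"type":"array"},"grip_force":{"type":"number"}},"required":["steps"]}

```bash
mkdir -p pics; cat > h.py <<'E'
import numpy as np, cv2
from plant import get_state, read_camera, sign_off, recognise
def ray(p,rc):
    d=np.linalg.inv(p['K'])@np.array([rc[1],rc[0],1.]); R=np.array(p['R']); return -R.T@np.array(p['t']), R.T@d
def atz(p,rc,z):
    c,d=ray(p,rc); return c+d*(z-c[2])/d[2]
def proj(p,X):
    x=np.array(p['K'])@(np.array(p['R'])@np.array(X)+np.array(p['t'])); return x[:2]/x[2]
E
python3 - <<'E'
from h import *
s=get_state();print({k:np.round(v,3).tolist() for k,v in s.items()})
Z=dict(tray_front=.05,tray_deck=.046,release_top=.075,lever_knob=.135,bracket=.06,jar=.07,cutters=.007,lever_pivot=.105,notch_green=.1,scraper=.005,spool=.064,bin=.03,cleaner=.1,dock=.04)
for n in ('top','scene'):
    p=read_camera(n); cv2.imwrite(f'pics/{n}0.png',cv2.resize(p['pixels'][...,::-1],(800,600)))
    print(n,(-p['R'].T@p['t']).round(3))
    for q in Z:
        try: print(q,[(np.round(r['point']).tolist(),round(r['conf'],2),atz(p,r['point'],Z[q]).round(3).tolist()) for r in recognise(p,q)][:3])
        except Exception as e: print(q,e)
E
```

```text
{'time': 0.0, 'qpos': [-1.403, 0.287, 1.578, 0.0, 1.279, -0.15], 'dq': [-0.002, 0.001, -0.002, -0.001, -0.001, -0.0], 'joint_efforts': [0.001, -40.597, -29.263, -0.0, 0.006, -0.0], 'eef_pos': [0.211, -0.641, 0.23], 'tcp_rot': [0.987, 0.158, -0.0, -0.001], 'contact_force': [-0.794, 0.232, -0.129], 'wrist_torque': [-0.029, -0.003, 0.056], 'finger_force': 0.0, 'opening': 1.0}
top [ 0.345 -0.024  1.7  ]
tray_front [([191.0, 261.0], 0.58, [0.548, -0.016, 0.05])]
tray_deck [([190.0, 260.0], 0.56, [0.553, -0.015, 0.046])]
release_top [([173.0, 299.0], 0.63, [0.612, -0.159, 0.075]), ([148.0, 217.0], 0.6, [0.702, 0.151, 0.075]), ([216.0, 131.0], 0.43, [0.443, 0.463, 0.075])]
lever_knob [([143.0, 218.0], 0.47, [0.71, 0.14, 0.135]), ([148.0, 302.0], 0.41, [0.694, -0.165, 0.135])]
bracket [([239.0, 250.0], 0.59, [0.366, 0.019, 0.06]), ([235.0, 229.0], 0.59, [0.378, 0.097, 0.06]), ([178.0, 260.0], 0.49, [0.594, -0.014, 0.06])]
jar [([149.0, 302.0], 0.64, [0.708, -0.171, 0.07]), ([194.0, 261.0], 0.59, [0.533, -0.018, 0.07])]
cutters [([206.0, 198.0], 0.46, [0.489, 0.224, 0.007])]
lever_pivot [([14
[... 1222 characters left out ...]
, ([246.0, 265.0], 0.7, [0.686, 0.145, 0.105]), ([204.0, 239.0], 0.49, [0.597, 0.001, 0.105])]
notch_green [([252.0, 224.0], 0.74, [0.758, 0.059, 0.1]), ([193.0, 195.0], 0.15, [0.631, -0.137, 0.1])]
scraper [([155.0, 202.0], 0.64, [0.401, -0.289, 0.005]), ([193.0, 194.0], 0.38, [0.565, -0.198, 0.005])]
spool [([253.0, 263.0], 0.52, [0.682, 0.137, 0.064]), ([190.0, 194.0], 0.31, [0.597, -0.168, 0.064])]
bin [([254.0, 407.0], 0.57, [0.439, 0.481, 0.03]), ([214.0, 235.0], 0.23, [0.583, -0.023, 0.03])]
cleaner [([280.0, 370.0], 0.78, [0.625, 0.425, 0.1]), ([205.0, 242.0], 0.48, [0.593, 0.012, 0.1])]
dock [([252.0, 223.0], 0.78, [0.728, 0.034, 0.04]), ([252.0, 404.0], 0.55, [0.446, 0.472, 0.04])]
```

View pics/top0.png

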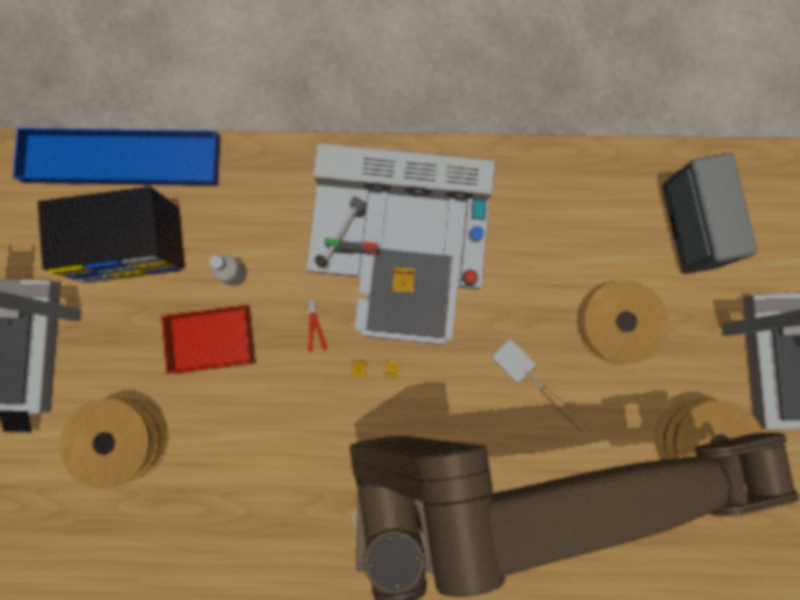

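View pics/scene0.png

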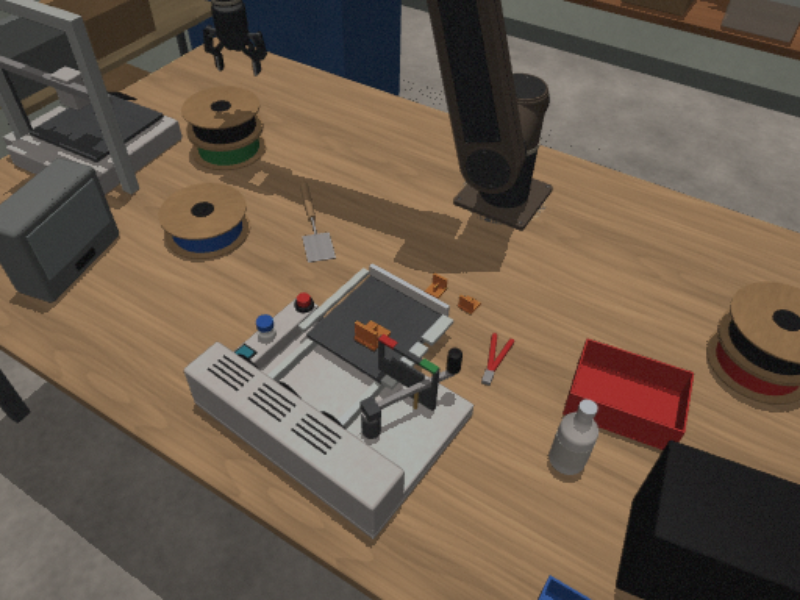

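The top view (800x600) shows the red button at (470,277), the lever knob at (322,261), the pivot at (357,205) and the tray front edge from (356,330) to (450,342). The bracket stands on the deck at (403,279). In the scene view the button is at (304,302) and the knob at (455,358). Next I fit the dock pose to these.

```bash
cat >> h.py <<'E'
def D2W(pose,P):
    x,y,a=pose;c,s=np.cos(a),np.sin(a);P=np.array(P,float)
    return np.array([x+c*P[0]-s*P[1],y+s*P[0]+c*P[1],P[2]])
def blob(p,mask,c,r):
    "centroid (col,row) of the biggest mask component within r of c"
    m=np.zeros(mask.shape,np.uint8);cv2.circle(m,(int(c[0]),int(c[1])),r,1,-1)
    n,l,st,ce=cv2.connectedComponentsWithStats(m*mask.astype(np.uint8))
    k=1+st[1:,4].argmax();return ce[k],st[k,4]
E
python3 - <<'E'
from h import *
from scipy.optimize import least_squares
k=1.5625
T,S=read_camera('top'),read_camera('scene')
obs=[]
for n,p,b,kn in (('top',T,(470,277),(322,261)),('scene',S,(304,302),(455,358))):
    h=cv2.cvtColor(p['pixels'],cv2.COLOR_RGB2HSV).astype(int);H,s,v=h[...,0],h[...,1],h[...,2]
    red=((H<8)|(H>172))&(s>140)&(v>60); dark=(p['pixels'].max(2)<60)
    cb,a=blob(p,red,np.array(b)/k,9); print(n,'button',cb,a); obs.append((p,cb,(.020,-.145,.071),1,'btn'))
    ck,a=blob(p,dark,np.array(kn)/k,7 if n=='top' else 9); print(n,'knob',ck,a); obs.append((p,ck,(.008,.204,.148 if n=='top' else .135),1,'knob'))
for c,P in (((317,146),(.3,.255,.11)),((494,160),(.3,-.175,.11)),((492,189),(.215,-.175,.11)),((314,180),(.215,.255,.11))):
    obs.append((T,np.array(c)/k,P,.5,'fan'))
for c,P in (((187,362),(.3,-.175,.11)),((377,498),(.3,.255,.11)),((402,473),(.215,.255,.11)),((218,346),(.215,-.175,.11)),((472,408),(0,.255,.036))):
    obs.append((S,np.array(c)/k,P,.5,'fanS'))
f=lambda x:np.concatenate([w*(proj(p,D2W(x,P))-c) for p,c,P,w,_ in obs])
r=least_squares(f,[.6,0,-.1],loss='soft_l1');print(r.x)
for o,e in zip(obs,f(r.x).reshape(-1,2)): print(o[4],(e/o[3]).round(2))
x=r.x
for nm,P in dict(button=(.02,-.145,.075),knobG=(.008,.204,.159),knobR=(.008,.076,.159),tray_out=(-.147,0,.072),tray_home=(-.017,0,.072)).items(): print(nm,D2W(x,P).round(4))
np.save('pose.npy',x)
crop=lambda p,c,n:cv2.imwrite(n,cv2.resize(p['pixels'][...,::-1][c[1]-55:c[1]+55,c[0]-70:c[0]+70],None,fx=5,fy=5,interpolation=cv2.INTER_CUBIC))
crop(S,(255,220),'pics/cs.png')
E
```

```text
top button [300.41463415 176.95121951] 41
top knob [206.33333333 168.33333333] 6
scene button [193.85714286 191.22857143] 70
scene knob [290.48837209 230.26356589] 129
[ 0.59244399 -0.01915893 -0.08293566]
btn [ 0.36 -0.28]
knob [-1.28 -1.25]
btn [ 0.21 -1.41]
knob [-0.15 -1.41]
fan [-1.05 -2.41]
fan [ 0.26 -0.54]
fan [-0.41  3.03]
fan [-1.79 -2.24]
fanS [-3.56  3.16]
fanS [-2.06  6.35]
fanS [ 3.27 -3.98]
fanS [-0.38 -5.7 ]
fanS [ 1.95 -4.36]
button [ 0.6004 -0.1653  0.075 ]
knobG [0.6173 0.1835 0.159 ]
knobR [0.6067 0.0559 0.159 ]
tray_out [ 0.4459 -0.007   0.072 ]
tray_home [ 0.5755 -0.0178  0.072 ]
```

View pics/cs.png

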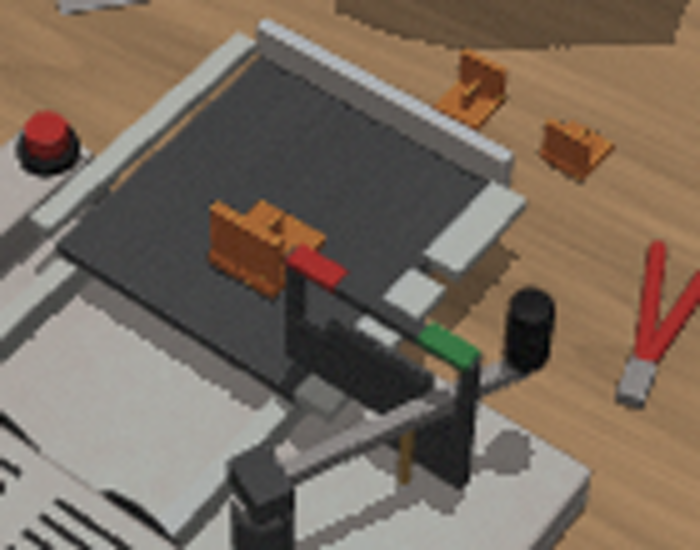

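The crop (origin (185,165), 5x scale) shows the button at (47,130), the gate top edge from (287,262) to (480,360), and the tray panel's top edge from (266,20) to (513,157). I refit with these and drop the fan corners, since the housing looks slanted.

```bash
python3 - <<'E'
from h import *
from scipy.optimize import least_squares
k=1.5625
T,S=read_camera('top'),read_camera('scene')
s=lambda u,v:np.array([185+(u+.5)/5-.5,165+(v+.5)/5-.5])
obs=[(T,(300.41,176.95),(.02,-.145,.072),1.5,'btnT'),(S,s(47,128),(.02,-.145,.075),1.5,'btnS'),
(T,(206.2,167.5),(.008,.204,.150),1,'knobT'),(S,s(531,299),(.008,.204,.159),1.5,'knobtopS'),(S,(290.5,230.3),(.008,.204,.135),1,'knobS'),
(S,s(287,262),(.06,.077,.154),1,'gateR'),(S,s(477,362),(.06,.203,.154),1,'gateG'),
(S,s(266,20),(-.017,-.1,.072,1),1,'panR'),(S,s(512,156),(-.017,.1,.072,1),1,'panL'),
(S,np.array((472,408))/k,(0,.255,.036),.7,'wing'),(S,np.array((377,498))/k,(.3,.255,.11),.4,'fan'),(S,np.array((187,362))/k,(.3,-.175,.11),.4,'fan'),
(T,np.array((494,160))/k,(.3,-.175,.11),.5,'fanT'),(T,np.array((317,146))/k,(.3,.255,.11),.5,'fanT')]
def pr(x,p,P):
    P=list(P)
    if len(P)>3: P[0]-=x[3]
    return proj(p,D2W(x[:3],P[:3]))
f=lambda x:np.concatenate([w*(pr(x,p,P)-c) for p,c,P,w,_ in obs])
r=least_squares(f,[.6,0,-.1,.13],loss='soft_l1');x=r.x;print(x.round(4))
for o,e in zip(obs,f(x).reshape(-1,2)): print(o[4],(e/o[3]).round(2))
for nm,P in dict(button=(.02,-.145,.075),knobG=(.008,.204,.159),knobR=(.008,.076,.159),tray_out=(-.017-x[3],0,.072),tray_home=(-.017,0,.072)).items(): print(nm,D2W(x,P).round(4)) if 0 else print(nm,D2W(x[:3],P).round(4))
np.save('pose.npy',x[:3])
E
```

```text
[ 0.5935 -0.0175 -0.0901  0.1219]
btnT [-0.04 -0.34]
btnS [ 0.36 -1.03]
knobT [-1.61 -1.23]
knobtopS [ 0.29 -0.1 ]
knobS [-0.13 -0.58]
gateR [-0.15 -2.23]
gateG [-0.38  0.7 ]
panR [-0.72 -0.53]
panL [ 0.16 -0.02]
wing [ 1.95 -3.39]
fan [-2.94  7.15]
fan [-3.57  3.01]
fanT [ 0.36 -0.45]
fanT [-0.85 -3.12]
button [ 0.6004 -0.1637  0.075 ]
knobG [0.6199 0.185  0.159 ]
knobR [0.6084 0.0575 0.159 ]
tray_out [ 0.4552 -0.005   0.072 ]
tray_home [ 0.5766 -0.016   0.072 ]
```

```bash
cat >> h.py <<'E'
from scipy.spatial.transform import Rotation as Ro
pose=np.load('pose.npy')
def Rt(yaw,tilt=0):  # dock yaw of tool x; tilt leans the gripper body towards tool x
    return Ro.from_euler('z',yaw+pose[2])*Ro.from_euler('x',np.pi)*Ro.from_euler('y',-tilt)
def cmd(targets,base=None):
    """targets: (world xyz, Rotation); prints rows from base pose"""
    s=get_state(); p,R=(s['eef_pos'],Ro.from_quat(s['tcp_rot'])) if base is None else base
    for X,Q in targets:
        d=R.inv().apply(np.array(X)-p)/.75; w=(R.inv()*Q).as_rotvec()/np.radians(60)
        print(d.round(4).tolist(),w.round(4).tolist())
    return s
E
python3 - <<'E'
from h import *
print(Rt(0).apply([1,0,0]),Rt(0,.2).apply([0,0,1]))
cmd([(D2W(pose,(.02,-.145,.14)),Rt(0))])
E
```

```text
[ 9.95939367e-01 -9.00265419e-02  7.70371978e-34] [-0.19786261  0.01788551 -0.98006658]
[0.6922, -0.4424, 0.1217] [0.0, 0.0, 0.3896]
```

Request:
{"name": "arm_command", "arguments": {
  "steps": [
    {"translation":[0.69,-0.44,0.06],"twist":[0,0,0.39],"fingers":-1},
    {"translation":[0.69,-0.44,0.06],"twist":[0,0,0.39],"fingers":-1},
    {"translation":[0.69,-0.44,0.06],"twist":[0,0,0.39],"fingers":-1},
    {"translation":[0.69,-0.44,0.06],"twist":[0,0,0.39],"fingers":-1},
    {"translation":[0.69,-0.44,0.06],"twist":[0,0,0.39],"fingers":-1}
  ]
}}

```text
time: 2.33
eef_pos: [0.4093, -0.3983, 0.2086]
tcp_rot: [0.999, -0.045, 0.0, 0.0]
contact_force: [0.2, -1.1, -0.0]
opening: 0.003
finger_force: 0.0
```

```bash
python3 - <<'E'
from h import *
s=cmd([(D2W(pose,(.02,-.145,.11)),Rt(0))]);print(s['eef_pos'],s['time'],s['dq'])
E
```

```text
[0.2253, -0.3347, 0.1315] [0.0005, -0.0006, -0.0007]
[ 0.40926369 -0.39828331  0.20863801] 2.325 [ 8.36799875e-01 -1.18289996e-01  1.91329095e-01 -3.24291253e-04
 -8.03572689e-02  8.25754103e-01]
```

Request:
{"name": "arm_command", "arguments": {
  "steps": [
    {"translation":[0.21,-0.32,0.13],"twist":[0,0,0],"fingers":-1},
    {"translation":[0.21,-0.32,0.13],"twist":[0,0,0],"fingers":-1},
    {"translation":[0.21,-0.32,0.13],"twist":[0,0,0],"fingers":-1},
    {"translation":[0.21,-0.32,0.13],"twist":[0,0,0],"fingers":-1},
    {"translation":[0.21,-0.32,0.13],"twist":[0,0,0],"fingers":-1}
  ]
}}

```text
time: 2.95
eef_pos: [0.5879, -0.1732, 0.1104]
tcp_rot: [0.999, -0.045, 0.0, 0.0]
contact_force: [0.1, -0.1, -0.9]
opening: 0.004
finger_force: 0.0
```

Request:
{"name": "arm_command", "arguments": {
  "steps": [
    {"translation":[0,0,0],"twist":[0,0,0],"fingers":-1},
    {"translation":[0,0,0],"twist":[0,0,0],"fingers":-1}
  ]
}}

```text
time: 3.2
eef_pos: [0.5869, -0.1753, 0.1111]
tcp_rot: [0.999, -0.045, 0.0, 0.0]
contact_force: [1.4, 1.1, 0.2]
opening: 0.0
finger_force: 0.0
```

```bash
python3 - <<'E'
from h import *
s=cmd([(D2W(pose,(.02,-.145,.09)),Rt(0)),(D2W(pose,(.02,-.145,.065)),Rt(0))]);print(s['eef_pos'],s['time'],s['dq'].round(3))
S=read_camera('scene');c=(205,185)
cv2.imwrite('pics/b1.png',cv2.resize(S['pixels'][...,::-1][c[1]-55:c[1]+45,c[0]-70:c[0]+70],None,fx=5,fy=5,interpolation=cv2.INTER_CUBIC))
E
```

```text
[0.0166, -0.017, 0.0282] [0.0005, -0.0001, 0.0002]
[0.0166, -0.017, 0.0615] [0.0005, -0.0001, 0.0002]
[ 0.58685113 -0.17527215  0.11114636] 3.2 [-0.027 -0.017 -0.003  0.     0.001  0.002]
```

View pics/b1.png

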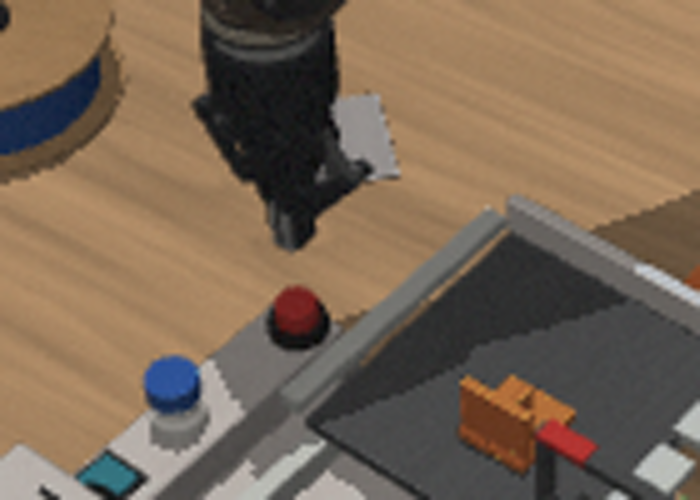

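The crop shows the shut finger tips at (290,247) and the button top at (297,303). I check both against the calibration.

```bash
python3 - <<'E'
from h import *
S=read_camera('scene');T=read_camera('top')
print(proj(S,get_state()['eef_pos']),135+290/5-.4,130+247/5-.4)
print(atz(S,(190.4,194.),.075),atz(T,(176.95,300.41),.073))
E
```

```text
[192.74250335 176.78490383] 192.6 179.0
[ 0.60520311 -0.161456    0.075     ] [ 0.5989696  -0.16379418  0.073     ]
```

Request:
{"name": "arm_command", "arguments": {
  "steps": [
    {"translation":[0.0185,-0.0175,0.03],"twist":[0,0,0],"fingers":-1},
    {"translation":[0.0185,-0.0175,0.045],"twist":[0,0,0],"fingers":-1},
    {"translation":[0.0185,-0.0175,0.058],"twist":[0,0,0],"fingers":-1},
    {"translation":[0.0185,-0.0175,0.06],"twist":[0,0,0],"fingers":-1},
    {"translation":[0.0185,-0.0175,0.06],"twist":[0,0,0],"fingers":-1}
  ]
}}

```text
time: 3.98
eef_pos: [0.6014, -0.1639, 0.0667]
tcp_rot: [0.999, -0.045, -0.0, 0.0]
contact_force: [-3.2, -0.7, 4.5]
opening: -0.001
finger_force: 2.1
```

Request:
{"name": "arm_command", "arguments": {
  "steps": [
    {"translation":[0,0,0.001],"twist":[0,0,0],"fingers":-1},
    {"translation":[0,0,0.001],"twist":[0,0,0],"fingers":-1},
    {"translation":[0,0,0.001],"twist":[0,0,0],"fingers":-1},
    {"translation":[0,0,0.001],"twist":[0,0,0],"fingers":-1}
  ]
}}

```text
time: 4.47
eef_pos: [0.602, -0.1637, 0.0655]
tcp_rot: [0.999, -0.045, 0.0, 0.0]
contact_force: [-2.1, -1.1, 5.0]
opening: -0.002
finger_force: 2.4
```

```bash
python3 - <<'E'
from h import *
s=get_state();print(s['eef_pos'],s['contact_force'])
S=read_camera('scene')
print([(r['point'],r['conf']) for r in recognise(S,'tray_front')])
cv2.imwrite('pics/b2.png',cv2.resize(S['pixels'][...,::-1][110:260,130:340],None,fx=3.8,fy=3.8,interpolation=cv2.INTER_CUBIC))
E
```

```text
[ 0.60197823 -0.16368847  0.06550772] [-2.13653721 -1.11442604  5.0285002 ]
[([209.4, 228.8], 0.8)]
```

View pics/b2.png

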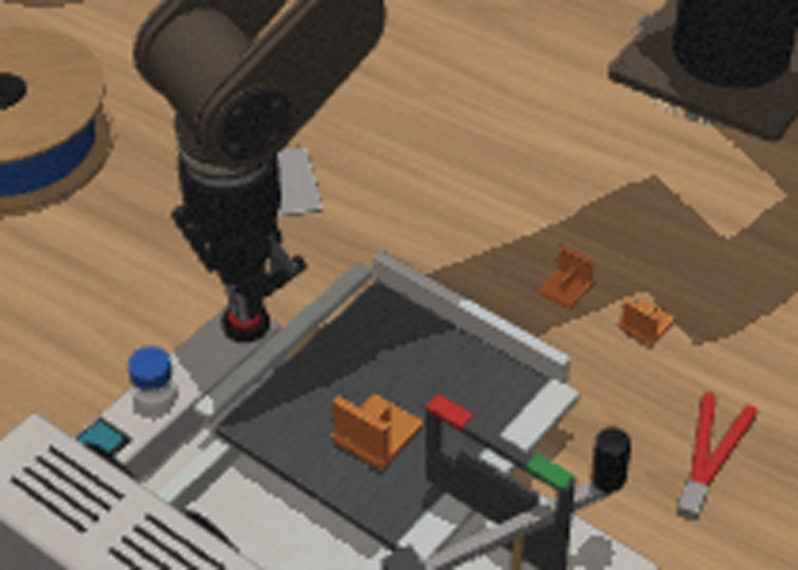

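The button is down at (245,320) and the tray is gliding in, with the bracket now at (375,430). I hold a little longer, then lift.

Request:
{"name": "arm_command", "arguments": {
  "steps": [
    {"translation":[0,0,0],"twist":[0,0,0],"fingers":-1},
    {"translation":[0,0,0],"twist":[0,0,0],"fingers":-1},
    {"translation":[0,0,0],"twist":[0,0,0],"fingers":-1},
    {"translation":[0,0,-0.06],"twist":[0,0,0],"fingers":-1},
    {"translation":[0,0,-0.1],"twist":[0,0,0],"fingers":-1}
  ]
}}

```text
time: 5.2
eef_pos: [0.6022, -0.1622, 0.1405]
tcp_rot: [0.999, -0.045, 0.001, -0.001]
contact_force: [-0.1, -0.3, 0.1]
opening: -0.0
finger_force: 0.0
```

```bash
python3 - <<'E'
from h import *
s=cmd([(D2W(pose,(-.125,0.02,.14)),Rt(0))]);print(s['eef_pos'],s['time'])
E
```

```text
[-0.1957, -0.2176, 0.001] [-0.0022, -0.001, -0.0008]
[ 0.60220689 -0.16221882  0.14048835] 5.2
```

Request:
{"name": "arm_command", "arguments": {
  "steps": [
    {"translation":[-0.2,-0.19,0],"twist":[0,0,0],"fingers":-1},
    {"translation":[-0.2,-0.19,0],"twist":[0,0,0],"fingers":-1},
    {"translation":[-0.2,-0.19,0],"twist":[0,0,0],"fingers":-1},
    {"translation":[-0.2,-0.19,0],"twist":[0,0,0],"fingers":-1},
    {"translation":[-0.2,-0.19,0],"twist":[0,0,0],"fingers":-1}
  ]
}}

```text
time: 5.82
eef_pos: [0.465, -0.0067, 0.1398]
tcp_rot: [0.999, -0.044, 0.0, -0.0]
contact_force: [0.6, -0.6, 1.2]
opening: 0.005
finger_force: 0.0
```

```bash
python3 - <<'E'
from h import *
s=cmd([(D2W(pose,(-.125,0.0,.045)),Rt(0)),(D2W(pose,(-.09,0.0,.045)),Rt(0)),(D2W(pose,(-.027,0.0,.045)),Rt(0))]);print(s['eef_pos'],s['time'],abs(s['dq']).max())
S=read_camera('scene')
cv2.imwrite('pics/b3.png',cv2.resize(S['pixels'][...,::-1][110:260,130:340],None,fx=3.8,fy=3.8,interpolation=cv2.INTER_CUBIC))
E
```

```text
[0.0053, -0.001, 0.1264] [-0.0008, -0.0005, 0.0011]
[0.0519, -0.0009, 0.1264] [-0.0008, -0.0005, 0.0011]
[0.1359, -0.0008, 0.1265] [-0.0008, -0.0005, 0.0011]
[ 0.46499533 -0.00671459  0.13979566] 5.825 0.0579489222347415
```

View pics/b3.png

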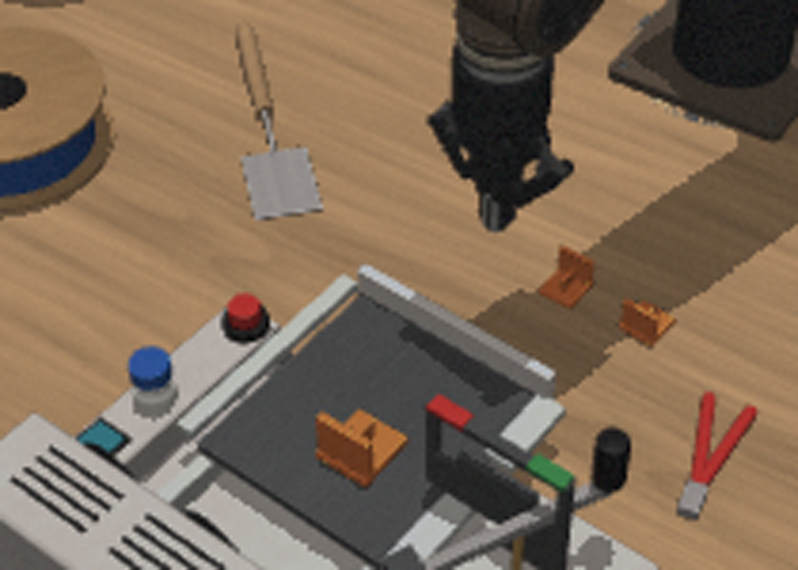

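The tray is released with the bracket standing on it, and its panel edge runs from (363,268) to (553,378). The gripper is clear in front of it. I descend ahead of the panel.

Request:
{"name": "arm_command", "arguments": {
  "steps": [
    {"translation":[-0.005,0,0.06],"twist":[0,0,0],"fingers":-1},
    {"translation":[-0.005,0,0.127],"twist":[0,0,0],"fingers":-1},
    {"translation":[-0.005,0,0.127],"twist":[0,0,0],"fingers":-1},
    {"translation":[0.02,0,0.127],"twist":[0,0,0],"fingers":-1},
    {"translation":[0.035,0,0.127],"twist":[0,0,0],"fingers":-1}
  ]
}}

```text
time: 6.5
eef_pos: [0.4947, -0.0114, 0.0473]
tcp_rot: [0.999, -0.046, 0.002, 0.0]
contact_force: [1.0, -0.9, 0.7]
opening: 0.0
finger_force: 0.0
```

Request:
{"name": "arm_command", "arguments": {
  "steps": [
    {"translation":[0.012,0,0],"twist":[0,0,0],"fingers":-1},
    {"translation":[0.024,0,0],"twist":[0,0,0],"fingers":-1},
    {"translation":[0.036,0,0],"twist":[0,0,0],"fingers":-1},
    {"translation":[0.048,0,0],"twist":[0,0,0],"fingers":-1},
    {"translation":[0.06,0,0],"twist":[0,0,0],"fingers":-1}
  ]
}}

```text
time: 7.12
eef_pos: [0.5365, -0.0141, 0.0449]
tcp_rot: [0.999, -0.045, -0.0, -0.0]
contact_force: [-1.9, -0.1, 1.2]
opening: 0.001
finger_force: 1.0
```

```bash
python3 - <<'E'
from h import *
s=cmd([(D2W(pose,(-.027,0.0,.045)),Rt(0))]);print(s['eef_pos'],s['contact_force'],s['time'],abs(s['dq']).max())
E
```

```text
[0.0401, -0.0024, -0.0001] [-0.0002, 0.0007, -0.0003]
[ 0.53654672 -0.01413328  0.0449153 ] [-1.85732388 -0.11809645  1.17051891] 7.125 0.17455715227224253
```

Request:
{"name": "arm_command", "arguments": {
  "steps": [
    {"translation":[0.01,0,0],"twist":[0,0,0],"fingers":-1},
    {"translation":[0.017,0,0],"twist":[0,0,0],"fingers":-1},
    {"translation":[0.024,0,0],"twist":[0,0,0],"fingers":-1},
    {"translation":[0.028,0,0],"twist":[0,0,0],"fingers":-1},
    {"translation":[0.03,0,0],"twist":[0,0,0],"fingers":-1}
  ]
}}

```text
time: 7.75
eef_pos: [0.5588, -0.0162, 0.0449]
tcp_rot: [0.999, -0.045, -0.0, -0.0]
contact_force: [-1.1, 1.3, 0.8]
opening: -0.004
finger_force: 0.7
```

Request:
{"name": "arm_command", "arguments": {
  "steps": [
    {"translation":[0.003,0,0],"twist":[0,0,0],"fingers":-1},
    {"translation":[0.006,0,0],"twist":[0,0,0],"fingers":-1},
    {"translation":[0.008,0,0],"twist":[0,0,0],"fingers":-1}
  ]
}}

```text
time: 8.12
eef_pos: [0.5647, -0.0168, 0.0449]
tcp_rot: [0.999, -0.045, -0.0, -0.0]
contact_force: [-1.3, 0.8, -0.2]
opening: -0.001
finger_force: 0.8
```

Request:
{"name": "arm_command", "arguments": {
  "steps": [
    {"translation":[0.003,0,0],"twist":[0,0,0],"fingers":-1},
    {"translation":[0.006,0,0],"twist":[0,0,0],"fingers":-1},
    {"translation":[0.006,0,0],"twist":[0,0,0],"fingers":-1}
  ]
}}

```text
time: 8.5
eef_pos: [0.5668, -0.017, 0.0449]
tcp_rot: [0.999, -0.045, -0.004, -0.0]
contact_force: [-8.5, 1.3, 7.4]
opening: -0.0
finger_force: 4.6
```

Request:
{"name": "arm_command", "arguments": {
  "steps": [
    {"translation":[0.003,0,0],"twist":[0,0,0],"fingers":-1},
    {"translation":[0.006,0,0],"twist":[0,0,0],"fingers":-1},
    {"translation":[0.006,0,0],"twist":[0,0,0],"fingers":-1}
  ]
}}

```text
time: 8.88
eef_pos: [0.5667, -0.0169, 0.0448]
tcp_rot: [0.999, -0.044, -0.01, -0.0]
contact_force: [-23.4, 1.5, 18.4]
opening: 0.001
finger_force: 11.8
```

The tray is against its hard stop: TCP x stays at 0.5667 while the force rises. I back off and rise.

Request:
{"name": "arm_command", "arguments": {
  "steps": [
    {"translation":[-0.03,0,0],"twist":[0,0,0],"fingers":-1},
    {"translation":[-0.06,0,0],"twist":[0,0,0],"fingers":-1},
    {"translation":[-0.06,0,-0.08],"twist":[0,0,0],"fingers":-1},
    {"translation":[-0.06,0,-0.16],"twist":[0,0,0],"fingers":-1},
    {"translation":[-0.06,0,-0.22],"twist":[0,0,0],"fingers":1}
  ]
}}

```text
time: 9.5
eef_pos: [0.5302, -0.0142, 0.2136]
tcp_rot: [0.999, -0.045, 0.003, 0.001]
contact_force: [0.5, -0.8, 0.3]
opening: 0.197
finger_force: 0.0
```

```bash
cat > knob.py <<'E'
from h import *
from scipy.optimize import least_squares
S=read_camera('scene');T=read_camera('top')
# refine knob with dark blob, scene view
dark=(S['pixels'].max(2)<60)
c,a=blob(S,dark,proj(S,D2W(pose,(.008,.204,.135))),9);print('blob',c,a,'pred',proj(S,D2W(pose,(.008,.204,.135))))
d,a2=blob(T,T['pixels'].max(2)<70,proj(T,D2W(pose,(.008,.204,.15))),7);print(d,a2)
print('scene xy',atz(S,c[::-1],.135),'top',atz(T,d[::-1],.15),'pose',D2W(pose,(.008,.204,.135)))
E
python3 knob.py; python3 - <<'E'
from h import *
s=cmd([(D2W(pose,(.008,.204,.21)),Rt(-.4))]);print(s['eef_pos'],s['time'],abs(s['dq']).max(),s['qpos'])
S=read_camera('scene')
cv2.imwrite('pics/b4.png',cv2.resize(S['pixels'][...,::-1][110:260,130:340],None,fx=3.8,fy=3.8,interpolation=cv2.INTER_CUBIC))
E
```

```text
blob [290.390625  230.4140625] 128 pred [290.3701473  229.72345059]
[205.40740741 167.07407407] 27
scene xy [0.62191161 0.18612367 0.135     ] top [0.61700409 0.18194789 0.15      ] pose [0.61987868 0.18495442 0.135     ]
[0.0908, -0.2756, 0.0112] [-0.0007, -0.0153, 0.3815]
[ 0.53320068 -0.01473474  0.21784284] 9.6 0.08202198268788628 [-2.17733770e-01 -2.42510924e-02  1.94579837e+00 -4.56291281e-04
  1.20411372e+00  1.44384317e+00]
```

View pics/b4.png

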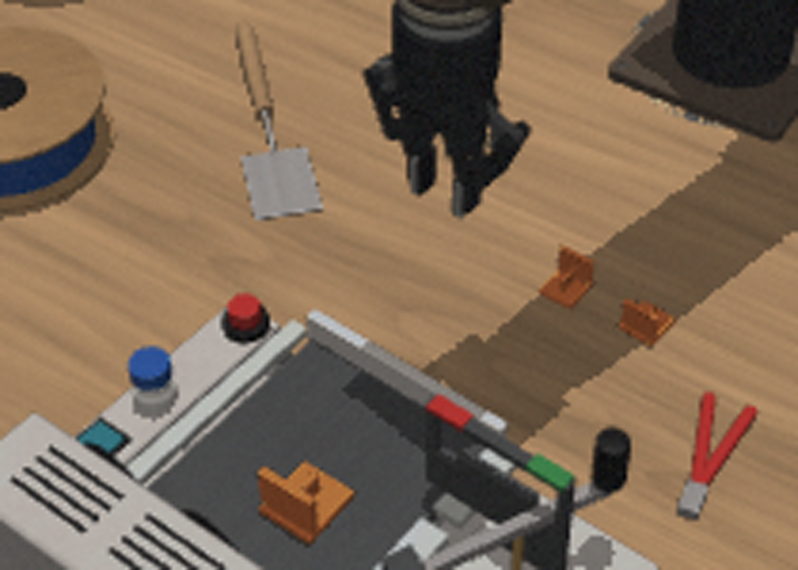

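The tray is home with the bracket standing at (305,495), and the knob is at (612,458). The pose fit agrees with both cameras within about 3 mm. I go above the knob.

Request:
{"name": "arm_command", "arguments": {
  "steps": [
    {"translation":[0.09,-0.275,0],"twist":[0,0,0.38],"fingers":1},
    {"translation":[0.09,-0.275,0],"twist":[0,0,0.38],"fingers":1},
    {"translation":[0.09,-0.275,0],"twist":[0,0,0.38],"fingers":1},
    {"translation":[0.09,-0.275,0],"twist":[0,0,0.38],"fingers":1},
    {"translation":[0.09,-0.275,0],"twist":[0,0,0.38],"fingers":1}
  ]
}}

```text
time: 10.28
eef_pos: [0.6145, 0.1879, 0.2075]
tcp_rot: [0.971, -0.24, -0.001, 0.0]
contact_force: [0.1, -0.3, -0.8]
opening: 0.996
finger_force: 0.0
```

Request:
{"name": "arm_command", "arguments": {
  "steps": [
    {"translation":[0,0,0],"twist":[0,0,0],"fingers":1},
    {"translation":[0,0,0],"twist":[0,0,0],"fingers":1}
  ]
}}

```text
time: 10.52
eef_pos: [0.6143, 0.1844, 0.2093]
tcp_rot: [0.97, -0.243, -0.0, 0.0]
contact_force: [0.6, -0.1, -0.4]
opening: 0.998
finger_force: 0.0
```

```bash
python3 - <<'E'
from h import *
s=cmd([(D2W(pose,(.008,.204,.125)),Rt(-.4))]);print(s['eef_pos'],s['time'],abs(s['dq']).max(),s['qpos'])
E
```

```text
[0.0063, -0.0042, 0.1124] [0.0008, 0.0006, 0.0001]
[0.61429844 0.18443872 0.20930082] 10.525 0.0065039466873938155 [ 1.33814945e-01  2.31886558e-01  1.68360608e+00 -2.86901612e-04
  1.22713232e+00  2.19475863e+00]
```

Request:
{"name": "arm_command", "arguments": {
  "steps": [
    {"translation":[0.006,-0.003,0.05],"twist":[0,0,0],"fingers":1},
    {"translation":[0.006,-0.003,0.1],"twist":[0,0,0],"fingers":1},
    {"translation":[0.006,-0.003,0.112],"twist":[0,0,0],"fingers":1},
    {"translation":[0.006,-0.003,0.112],"twist":[0,0,0],"fingers":0.2},
    {"translation":[0.006,-0.003,0.112],"twist":[0,0,0],"fingers":-1}
  ],
  "grip_force": 40
}}

```text
time: 11.15
eef_pos: [0.621, 0.1855, 0.1284]
tcp_rot: [0.97, -0.242, 0.002, -0.001]
contact_force: [0.9, -0.1, 0.7]
opening: 0.605
finger_force: 0.0
```

Request:
{"name": "arm_command", "arguments": {
  "steps": [
    {"translation":[0,0,0],"twist":[0,0,0],"fingers":-1},
    {"translation":[0,0,0],"twist":[0,0,0],"fingers":-1},
    {"translation":[0,0,0],"twist":[0,0,0],"fingers":-1},
    {"translation":[0,0,0],"twist":[0,0,0],"fingers":-1}
  ]
}}

```text
time: 11.65
eef_pos: [0.6204, 0.1858, 0.1269]
tcp_rot: [0.97, -0.242, 0.001, -0.0]
contact_force: [-0.4, 0.0, 2.5]
opening: 0.292
finger_force: 40.1
```

```bash
cat >> h.py <<'E'
def lev(q,phi,h):
    """dock-frame TCP and rotation for swing q, lift phi; h = TCP height above arm level when down"""
    r=.165*np.cos(phi)-h*np.sin(phi); z=.105+.165*np.sin(phi)+h*np.cos(phi)
    a=q-.4
    return D2W(pose,(.16-r*np.cos(a),.14-r*np.sin(a),z)),Rt(a,phi)
E
python3 - <<'E'
from h import *
s=get_state();print(s['eef_pos'],s['opening'],s['contact_force'],s['finger_force'],s['time'])
h=s['eef_pos'][2]-.105;print(h)
b=lev(0,0,h)
cmd([lev(0,p,h) for p in (.05,.1,.15,.19,.2)],b)
print()
B=lev(0,.2,h)
for q0 in np.arange(0,.8,.1):
    cmd([lev(q0+.1,.2,h)],lev(q0,.2,h))
print()
cmd([lev(.8,p,h) for p in (.15,.1,.05,0)],lev(.8,.2,h))
E
```

```text
[0.62035965 0.18575156 0.12688112] 0.2924444845062328 [-0.42529118  0.0075973   2.4643602 ] 40.14383018016815 11.65
0.021881124314526004
[0.0017, 0.0, -0.011] [0.0, -0.0477, -0.0]
[0.004, -0.0, -0.0218] [0.0, -0.0955, -0.0]
[0.0068, -0.0, -0.0325] [0.0, -0.1432, -0.0]
[0.0095, 0.0, -0.041] [-0.0, -0.1814, -0.0]
[0.0102, 0.0, -0.0431] [0.0, -0.191, -0.0]

[0.001, 0.0209, -0.0002] [-0.019, -0.0, -0.0936]
[0.001, 0.0209, -0.0002] [-0.019, 0.0, -0.0936]
[0.001, 0.0209, -0.0002] [-0.019, 0.0, -0.0936]
[0.001, 0.0209, -0.0002] [-0.019, 0.0, -0.0936]
[0.001, 0.0209, -0.0002] [-0.019, 0.0, -0.0936]
[0.001, 0.0209, -0.0002] [-0.019, -0.0, -0.0936]
[0.001, 0.0209, -0.0002] [-0.019, 0.0, -0.0936]
[0.001, 0.0209, -0.0002] [-0.019, -0.0, -0.0936]

[-0.0012, 0.0, 0.011] [0.0, 0.0477, 0.0]
[-0.0018, 0.0, 0.0221] [0.0, 0.0955, 0.0]
[-0.0019, -0.0, 0.0332] [0.0, 0.1432, 0.0]
[-0.0014, 0.0, 0.0443] [0.0, 0.191, 0.0]
```

The knob is held: the opening of about 25 mm fits its 26 mm diameter. I lift it.

Request:
{"name": "arm_command", "arguments": {
  "steps": [
    {"translation":[0.0017,0,-0.011],"twist":[0,-0.048,0],"fingers":-1},
    {"translation":[0.004,0,-0.022],"twist":[0,-0.096,0],"fingers":-1},
    {"translation":[0.0068,0,-0.0325],"twist":[0,-0.143,0],"fingers":-1},
    {"translation":[0.0102,0,-0.043],"twist":[0,-0.191,0],"fingers":-1},
    {"translation":[0.0102,0,-0.043],"twist":[0,-0.191,0],"fingers":-1}
  ]
}}

```text
time: 12.28
eef_pos: [0.6264, 0.1822, 0.1581]
tcp_rot: [0.965, -0.241, -0.097, -0.024]
contact_force: [-2.2, 1.2, 0.2]
opening: 0.289
finger_force: 40.0
```

```bash
python3 - <<'E'
from h import *
h=.0219
s=get_state();print(s['eef_pos'],lev(0,.2,h)[0],s['contact_force'],s['wrist_torque'])
cmd([lev(q,.2,h) for q in (.08,.16,.24,.32,.4)],lev(0,.2,h))
E
```

```text
[0.62635065 0.18224219 0.15809595] [0.62666676 0.18160865 0.1592439 ] [-2.19156721  1.24896064  0.18618236] [ 0.12692922 -0.18139638  0.05840835]
[0.0007, 0.0168, -0.0001] [-0.0152, -0.0, -0.0749]
[0.0026, 0.0334, -0.0005] [-0.0304, 0.0, -0.1497]
[0.0059, 0.0499, -0.0012] [-0.0455, 0.0, -0.2246]
[0.0104, 0.066, -0.0021] [-0.0607, 0.0, -0.2995]
[0.0162, 0.0817, -0.0033] [-0.0759, 0.0, -0.3744]
```

Request:
{"name": "arm_command", "arguments": {
  "steps": [
    {"translation":[0.0007,0.0168,0],"twist":[-0.015,0,-0.075],"fingers":-1},
    {"translation":[0.0026,0.0334,-0.0005],"twist":[-0.03,0,-0.15],"fingers":-1},
    {"translation":[0.0059,0.05,-0.0012],"twist":[-0.045,0,-0.225],"fingers":-1},
    {"translation":[0.0104,0.066,-0.002],"twist":[-0.061,0,-0.3],"fingers":-1},
    {"translation":[0.0162,0.0817,-0.0033],"twist":[-0.076,0,-0.375],"fingers":-1}
  ]
}}

```text
time: 12.9
eef_pos: [0.6069, 0.1219, 0.157]
tcp_rot: [0.994, -0.042, -0.101, -0.004]
contact_force: [-2.4, -0.1, -0.1]
opening: 0.294
finger_force: 40.0
```

```bash
python3 - <<'E'
from h import *
h=.0219
s=get_state();print(s['eef_pos'],lev(.4,.2,h)[0],s['contact_force'],s['wrist_torque'])
S=read_camera('scene')
cv2.imwrite('pics/b5.png',cv2.resize(S['pixels'][...,::-1][110:260,130:340],None,fx=3.8,fy=3.8,interpolation=cv2.INTER_CUBIC))
E
```

```text
[0.60688595 0.12192518 0.15700038] [0.60877862 0.12169685 0.1592439 ] [-2.42742141 -0.1206277  -0.13788905] [ 0.00747285  0.06553228 -0.13201696]
```

View pics/b5.png

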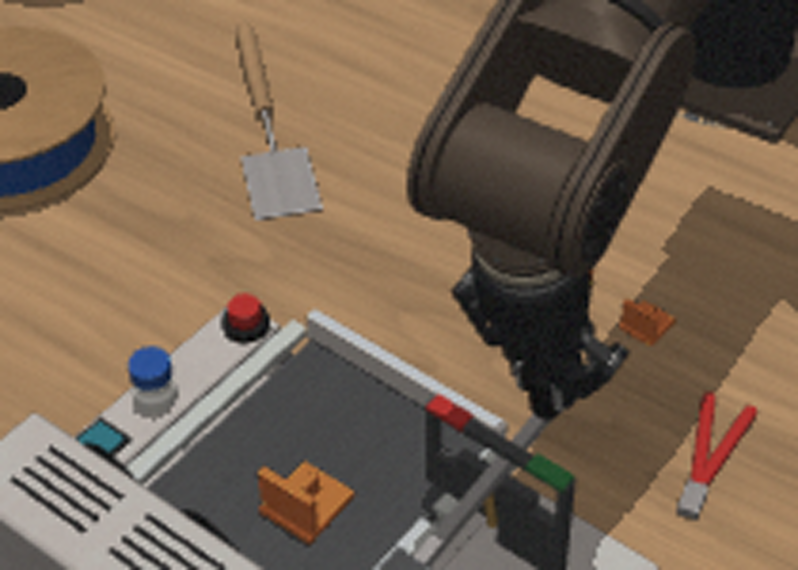

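The lever is lifted and its arm is mid-window at (490,465), with the bracket and tray unchanged. I carry it on to red.

Request:
{"name": "arm_command", "arguments": {
  "steps": [
    {"translation":[0.0007,0.0168,0],"twist":[-0.015,0,-0.075],"fingers":-1},
    {"translation":[0.0026,0.0334,-0.0005],"twist":[-0.03,0,-0.15],"fingers":-1},
    {"translation":[0.0059,0.05,-0.0012],"twist":[-0.045,0,-0.225],"fingers":-1},
    {"translation":[0.0104,0.066,-0.002],"twist":[-0.061,0,-0.3],"fingers":-1},
    {"translation":[0.0162,0.0817,-0.0033],"twist":[-0.076,0,-0.375],"fingers":-1}
  ]
}}

```text
time: 13.58
eef_pos: [0.613, 0.059, 0.1574]
tcp_rot: [0.982, 0.155, -0.102, 0.016]
contact_force: [-6.1, -3.3, 2.3]
opening: 0.29
finger_force: 40.0
```

Request:
{"name": "arm_command", "arguments": {
  "steps": [
    {"translation":[0,0,0],"twist":[0,0,0],"fingers":-1},
    {"translation":[0,0,0],"twist":[0,0,0],"fingers":-1}
  ]
}}

```text
time: 13.82
eef_pos: [0.613, 0.0591, 0.1574]
tcp_rot: [0.983, 0.154, -0.102, 0.016]
contact_force: [-7.0, -2.5, 2.5]
opening: 0.289
finger_force: 40.1
```

```bash
python3 - <<'E'
from h import *
h=.0219
s=get_state();print(s['eef_pos'],lev(.8,.2,h)[0],s['contact_force'],s['wrist_torque'])
piv=D2W(pose,(.16,.14,0));d=piv-s['eef_pos'];print('q by angle',np.arctan2(d[1],d[0])-pose[2]+.4)
E
```

```text
[0.61298925 0.05908044 0.15738829] [0.6156333  0.05954847 0.1592439 ] [-6.96070388 -2.48502581  2.46523896] [-0.26977883  0.81898205 -0.02571467]
q by angle 0.7977473500824711
```

Request:
{"name": "arm_command", "arguments": {
  "steps": [
    {"translation":[-0.003,0,0.011],"twist":[0,0.048,0],"fingers":-1},
    {"translation":[-0.0045,0,0.022],"twist":[0,0.096,0],"fingers":-1},
    {"translation":[-0.005,0,0.033],"twist":[0,0.143,0],"fingers":-1},
    {"translation":[-0.005,0,0.042],"twist":[0,0.191,0],"fingers":-1},
    {"translation":[-0.005,0,0.042],"twist":[0,0.191,0],"fingers":-1}
  ]
}}

```text
time: 14.45
eef_pos: [0.6068, 0.0572, 0.1277]
tcp_rot: [0.988, 0.155, 0.002, 0.0]
contact_force: [3.9, 0.7, -1.3]
opening: 0.289
finger_force: 39.9
```

```bash
python3 - <<'E'
from h import *
h=.0219
s=get_state();print(s['eef_pos'],lev(.8,0,h)[0],s['contact_force'],s['wrist_torque'])
piv=D2W(pose,(.16,.14,0));d=piv-s['eef_pos'];print('q by angle',np.arctan2(d[1],d[0])-pose[2]+.4)
E
```

```text
[0.60675797 0.05715416 0.12769012] [0.60835725 0.05721894 0.1269    ] [ 3.94943194  0.66414887 -1.26745687] [ 0.06856464 -0.44384338  0.04679912]
q by angle 0.7974423700968807
```

It is down, with TCP z at 0.1277 against 0.1269 in the green notch. I nudge it down slightly, open the fingers and retreat upward.

Request:
{"name": "arm_command", "arguments": {
  "steps": [
    {"translation":[0,0,0.003],"twist":[0,0,0],"fingers":-1},
    {"translation":[0,0,0.003],"twist":[0,0,0],"fingers":-1},
    {"translation":[0,0,0.003],"twist":[0,0,0],"fingers":1},
    {"translation":[0,0,0.003],"twist":[0,0,0],"fingers":1},
    {"translation":[0,0,0.003],"twist":[0,0,0],"fingers":1}
  ]
}}

```text
time: 15.08
eef_pos: [0.6058, 0.0569, 0.1254]
tcp_rot: [0.988, 0.156, -0.001, -0.0]
contact_force: [-0.2, 0.1, -0.3]
opening: 0.91
finger_force: 0.0
```

Request:
{"name": "arm_command", "arguments": {
  "steps": [
    {"translation":[0,0,0],"twist":[0,0,0],"fingers":1},
    {"translation":[0,0,-0.04],"twist":[0,0,0],"fingers":1},
    {"translation":[0,0,-0.1],"twist":[0,0,0],"fingers":1},
    {"translation":[-0.08,0,-0.16],"twist":[0,0,0],"fingers":1},
    {"translation":[-0.16,0,-0.18],"twist":[0,0,0],"fingers":1}
  ]
}}

```text
time: 15.7
eef_pos: [0.5022, 0.0227, 0.2603]
tcp_rot: [0.988, 0.156, 0.002, 0.001]
contact_force: [-0.5, -0.4, 1.3]
opening: 0.999
finger_force: 0.0
```

```bash
python3 - <<'E'
from h import *
S=read_camera('scene');s=get_state();print(s['eef_pos'],s['time'])
c,a=blob(S,S['pixels'].max(2)<60,proj(S,D2W(pose,(.008,.076,.135))),9);print(c,a,'pred down',proj(S,D2W(pose,(.008,.076,.135))))
for y in (-.1,.1): print('panel home corner crop px',(proj(S,D2W(pose,(-.017,y,.072)))-[130,110])*3.8)
cv2.imwrite('pics/b6.png',cv2.resize(S['pixels'][...,::-1][110:260,130:340],None,fx=3.8,fy=3.8,interpolation=cv2.INTER_CUBIC))
E
```

```text
[0.49615782 0.02213706 0.26098678] 15.75
[253.43902439 208.20325203] 123 pred down [252.90370329 207.60879119]
panel home corner crop px [315.26046533 301.93328369]
panel home corner crop px [509.72458386 418.05170446]
```

View pics/b6.png

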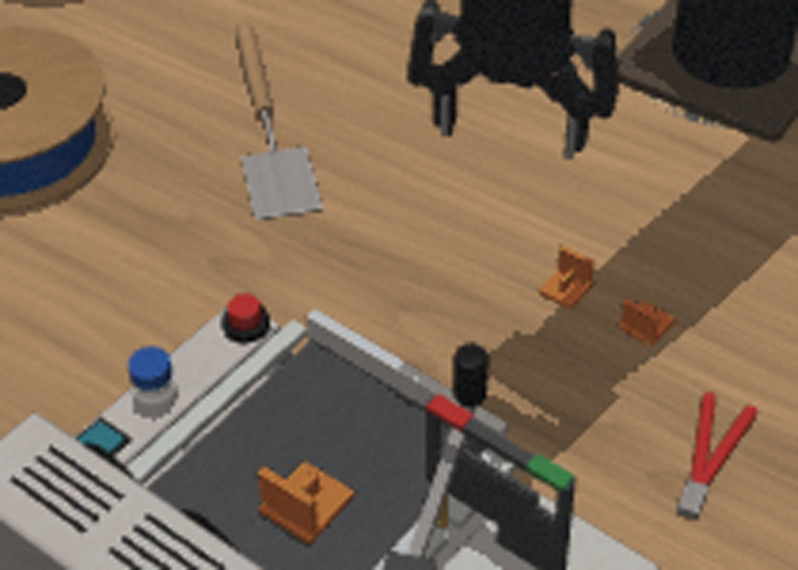

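The knob at (470,372) is within 1 px of its predicted fully-down position in the red notch. The tray is home, the bracket is standing and the bystanders have not moved.

```bash
python3 -c "
from plant import *
print(sign_off())"
```

```text
the job is handed in; nothing more can be done
None
```

The job is handed in at about 16 s of the 58 s allowed: the catch is released, the tray is home with the bracket still standing, the lever is down in the red notch, and the other things look undisturbed in the last picture; no verdict was returned.

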